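Hook the spice shelf into its slotted rack, snap it home and put the salt on it

TASK

Pick up the aluminium spice shelf by its grey divider, hook its two claws into the slots of the two white uprights, and press it down, for example on its orange thumb ledge, until it is fully home and the orange catch has sprung out over its crossbar. Then stand the salt shaker upright on the locked shelf, on either side of the divider, and let go. Leave the small red-lidded cream pot where it is.

Things in the scene. Friction and masses are not known exactly. Their poses are not given: they have to be found in the camera images.
- spice_shelf: Loose aluminium spice shelf, 0.25 kg. Origin: underside, middle of rear face; x rearward (to the claws), y left, z up. Tray x -135 to 0, 160 mm wide in y, floor 4 mm thick, lips 14 mm high. Back plate x -4 to 0, 70 mm high, with a window (y -20 to 20, z 8 to 56) crossed by a bar (z 35 to 40). Held with the rack's yaw, its claws enter the slots when its underside is 88 to 98 mm above the table
- divider (a point): Top of the shelf's grey divider where to grip it, 65 mm in front of the rear face, 52 mm above the underside. The divider stands upright on the tray floor, 10 mm thick in y, x -125 to -45 mm of the shelf; gripped here the shelf stays about level
- ledge (a point): Middle of the top of the orange thumb ledge on the shelf's back plate (20 x 60 mm, 4 mm thick), 70 mm above the shelf's underside and 10 mm in front of its rear face. Hooked, the shelf hangs on the catch with this about 150 to 156 mm above the table; about 8 N (at most 15) pressed on it takes the shelf past the catch; fully home it is 140 mm above the table and stops hard
- claw_left (a point): Lower end of the dark claw at the shelf's y = +50 mm, 40 mm above the shelf's underside. Each claw is 6 mm wide in y: a neck (z 58 to 66 mm of the shelf) reaching 11.5 mm behind the rear face, and at its end (x 6.5 to 11.5 mm) a hook running down 18 mm below the neck
- claw_right (a point): Lower end of the same claw at the shelf's y = -50 mm
- rack: Fixed rack. Origin: table level, under the middle of the uprights' front faces (x = 0); x away from the robot, y left, z up. Dark base x -130 to 30, 190 mm wide, 10 mm thick. Two white uprights, 36 mm wide, 172 mm high, 4 mm plate, at y = +50 and -50. With the shelf's rear face against them it goes straight down, the hooks behind the plates (2.5 mm play), to underside 70 mm above the table
- slot_left (a point): Middle of the slot in the left upright (rack y = +50 mm), in its front face, 146 mm above the table. Slot 14 mm wide, 36 mm high (128 to 164 mm), right through the 4 mm plate, more than 14 mm free behind
- slot_right (a point): Middle of the same slot in the right upright (rack y = -50 mm)
- catch (a joint): Sprung orange catch between the uprights, m: 0 = sprung out (6 mm proud of the uprights), 0.008 = pushed right back. Sloped top, flat underside, 24 mm wide. The shelf's crossbar meets its slope when the shelf's underside is 80 to 88 mm above the table and passes it at about 76 mm; then it springs back to 0 above the bar and keeps the shelf from lifting
- catch_tip (a point): Front lower edge of the catch, 111.5 mm above the table
- salt_shaker: Loose white salt shaker with a grey cap, 44 mm across up to 66 mm, 90 mm high in all (cap 34 mm across), 0.1 kg; origin at the middle of its underside, z up
- cream_pot: Loose small round pot with a red lid, 58 mm across, 50 mm high; a bystander; origin at the middle of its underside. It and the salt shaker may have changed places
There are look-alikes about, which are no part of the job. What is shaped like the salt_shaker but blue or pink is not meant.

How it is judged:
By the outcome, as a careful person would: the job done as asked, in the order asked, and still so for the second after the job is handed in, with the robot touching nothing.
It also fails if it takes over 72 s, if anything falls off the work surface, if the arm or the gripper's body presses on something with over 40 N, if the wrist force passes 120 N, or if a joint passes its speed limit or range.

ROBOT

A 6-joint arm with a two-finger parallel gripper is mounted at the origin on the work surface; the furniture and walls round the work are solid. World frame = base frame: x ahead of the robot, y to its left, z up, the work surface at z = 0. Lengths are in m, angles in rad, forces in N, time in s.
With the tool pointing down it reaches from about 0.375 to 0.9 m from the base axis. Payload 3.1 kg.
Tool frame: the origin (TCP) lies at the centre of the arm's flange, where the gripper is bolted on; the fingertips stand 173 mm ahead of it and the grasp point (between the pads) lies 155 mm ahead of it; z points along the fingers, y is the line along which they close (so a half turn about z gives the same grasp; the last joint's range is limited). The gripper opens to 85 mm and grips with 20 to 120 N. Pads are 22 mm wide; open, the fingers measure 114 mm over their backs; the gripper's body (76 mm by 85 mm) begins 54 mm behind the grasp point. The pads swing forward as they close: fully open they stand 13 mm farther back than shut.
Start: joints at [-1.347, 0.527, 1.433, -0, 1.181, -0.178], TCP at [0.244, -0.575, 0.405] pointing down, gripper open.
Joint ranges: [-3.08, 3.08], [-0.75, 2.2], [0.22, 2.44], [-1.43, 4.57], [0, 2.65], [-2.85, 2.85]. Speed limits (rad/s): [2.79, 2.79, 3.14, 3.14, 3.14, 3.14].

INTERFACE

Orientations are given as a unit quaternion [w, x, y, z].
In Python, from station import arm, eyes, order, nets gives the robot as it stands. The module is installed in compiled form; this text tells all that it offers.
- The arm moves only by the shell command python3 -m creep 'ROWS' [OPENING] [FORCE]. ROWS is JSON, a list of rows, each a list of 4 numbers: the shift along the tool's x, y, z in cm, then the turn about the tool's z in degrees. A call has 1 to 12 rows; each row is the pose to reach, as a shift and turn from the pose commanded when the call began, along the tool's axes at that moment; what a row does not reach only later rows make up. A row lasts 1/10 s, in which the tool goes at most 50 mm and 8.59 degrees, less where a joint would pass 70% of its speed; a pose out of reach is approached as far as the arm can. A call with a gripper value outside its range is refused whole. OPENING is the closure, from 0 (fully open) to 1 (shut), set as the call begins (- or left out, the last holds). The fingers move at their own pace and stop on an object; FORCE is the grip in N (left out, the last holds). Time passes only in rows, so rows that repeat a pose let the fingers close. It gives the time, the measured TCP pose, the force, the opening and the grip force at its end, in the units of the state.
- arm.get_state(): the state, without advancing time (a new reading comes with each control period).
- eyes.get_image(name): name is "scene" or "top"; returns a dict with "frame" (480x640x3 uint8, blue, green, red), "z_map" (480x640 float32, m along the optical axis (not along the pixel's ray), 0 where there is no reading), "intrinsics" (3x3 intrinsics, pixels), "position" and "rotation" of the camera in the world. Camera axes: x right, y up, looking along -z (the intrinsics and any distortion apply to the point x, -y, -z); pixel columns grow to the right and rows downward; lengths in m; the calibration is good to about 2 mm. A picture is of the moment at which its call begins.
- order.sign_off(): hands the job in; it is judged then, once.
Trained networks look in a picture, given as the dict that the camera call returned (one of the last four; its "shot" number tells which), for a name from the list of things; names that differ only in an ending like _2 or _b are one class to them, and where a whole thing is asked for, a point or a joint stands for the part that bears it (a point fixed in the world has none). Each returns a list of dicts, best first, with "p" (0 to 1); they miss things now and then, are a little off and sometimes report something else, mostly with a low value. They report only what shows in the picture. A call takes as long as a camera call. They do not tell look-alikes from the thing itself.
- nets.silhouettes(picture, label): "region" (480x640 bool, what is visible of it) and "extent" ([left, top, right, bottom] in pixels, round what is visible of it).
- nets.pinpoint(picture, label): "at" ([column, row] in pixels: a listed point, or the origin of a listed thing).
The state is a dict: "clock": time; "joints": joint angles; "qvel": joint speeds; "tau": joint torques, N m; "eef_pos": TCP position; "orientation": TCP orientation; "ft_force": force on the tool from outside, world axes, zero at the start; "torque": the same for the moment, N m; "opening": opening from 0.0 (shut) to 1.0 (fully open); "grip_force": force on a finger pad.
Only numpy, scipy, OpenCV 4.12 (cv2) and the standard library are available. Lean on these libraries where they do the work, as an engineer would, in place of code of your own. Each camera call takes 0.05 s, during which the arm holds its last target. There are 200 camera calls.

## Working session

There is one attempt and no reset: what is moved stays moved. The work goes in short steps, Python scripts to look and compute and a shell command to move; the robot and the scene stay as the last step left them, time stands still between calls to the robot, and variables do not carry over. Pictures are saved under pics/ and viewed, at most 13 in all, crops included, and the job is handed in when it is done.

```bash
mkdir -p pics; cat > h.py <<'E'
import numpy as np, cv2
from station import arm, eyes, order, nets
def px2w(im,u,v,z=None,d=None):
    K=np.array(im["intrinsics"]);R=np.array(im["rotation"]);
    if R.shape!=(3,3):
        from scipy.spatial.transform import Rotation as Ro
        R=Ro.from_quat(np.r_[R[1:],R[0]]).as_matrix()
    p=np.array(im["position"])
    r=R@np.array([(u-K[0,2])/K[0,0],-(v-K[1,2])/K[1,1],-1])
    if z is not None: return p+r*(z-p[2])/r[2]
    if d is None:
        a=im["z_map"][int(v)-1:int(v)+2,int(u)-1:int(u)+2]; d=np.median(a[a>0]) if (a>0).any() else np.nan
    return p+r*d
E
python3 - <<'E'
from h import *
for n in("scene","top"):
    im=eyes.get_image(n); cv2.imwrite(f"pics/{n}0.png",im["frame"])
    print(n,im["position"],{k for k in im},im["rotation"])
    for l in("divider","ledge","claw_left","claw_right","slot_left","slot_right","catch_tip","salt_shaker","cream_pot","spice_shelf","rack"):
        for r in nets.pinpoint(im,l)[:4]:
            u,v=r["at"]; print(l,round(r["p"],2),np.round([u,v]),np.round(px2w(im,u,v),3))
print(arm.get_state())
E
```

```text
scene [-0.25370159  0.65862724  0.82632735] {'position', 'shot', 'intrinsics', 'rotation', 'z_map', 'frame'} [-0.42047377 -0.19724633  0.36285961  0.80785432]
divider 0.83 [291. 278.] [0.456 0.267 0.005]
ledge 0.77 [270. 260.] [0.469 0.307 0.072]
claw_left 0.57 [246. 276.] [0.47  0.363 0.059]
claw_right 0.6 [286. 254.] [0.474 0.265 0.061]
slot_left 0.98 [378. 180.] [0.485 0.011 0.144]
slot_right 0.76 [404. 165.] [ 0.491 -0.071  0.15 ]
catch_tip 0.59 [390. 190.] [ 1.097 -0.602 -0.507]
salt_shaker 0.85 [328. 243.] [0.486 0.147 0.025]
salt_shaker 0.72 [253. 362.] [0.295 0.448 0.031]
salt_shaker 0.71 [293. 360.] [0.255 0.387 0.033]
salt_shaker 0.62 [211. 280.] [0.542 0.415 0.016]
cream_pot 0.67 [269. 250.] [0.541 0.271 0.027]
cream_pot 0.26 [270. 281.] [0.474 0.308 0.007]
spice_shelf 0.73 [407. 161.] [ 0.508 -0.096  0.141]
spice_shelf 0.66 [272. 279.] [0.475 0.303 0.008]
rack 0.97 [389. 221.] [ 0.477 -0.026  0.013]
top [0.30681737 0.16412271 1.02273542] {'position', 'shot', 'intrinsics', 'rotation', 'z_map', 'frame'} [ 0.71428392  0.04103795 -0.03294898 -0.69787444]
divider 0.77 [264. 23
[... 654 characters left out ...]
: 1.2, 'joints': array([-1.34749027e+00,  5.27526877e-01,  1.43266978e+00,  1.95491810e-05,
        1.18139497e+00, -1.78543267e-01]), 'qvel': array([-3.27444505e-04, -2.68151542e-05,  1.26615041e-03, -4.96527581e-04,
       -1.61629178e-03,  6.34101584e-04]), 'tau': array([ 1.35007685e-03, -4.42325306e+01, -1.78421116e+01, -1.73809894e-04,
        7.30289412e-04, -3.51646179e-06]), 'eef_pos': array([ 0.24445367, -0.57520457,  0.40470351]), 'orientation': array([3.07999175e-07, 9.79883197e-01, 1.99571841e-01, 9.05199224e-06]), 'ft_force': array([-0.54340353, -0.73905579, -0.14755037]), 'torque': array([ 0.05666454, -0.0696911 , -0.01028351]), 'grip_force': 0.0, 'opening': 0.9995556263045058}
```

View pictures.

View pics/scene0.png

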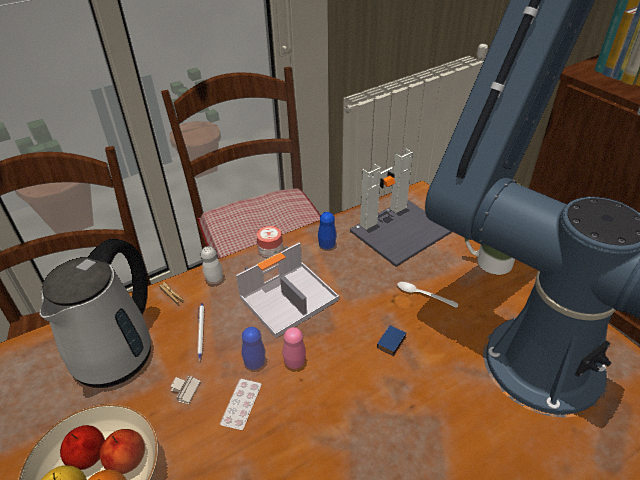

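View pics/top0.png

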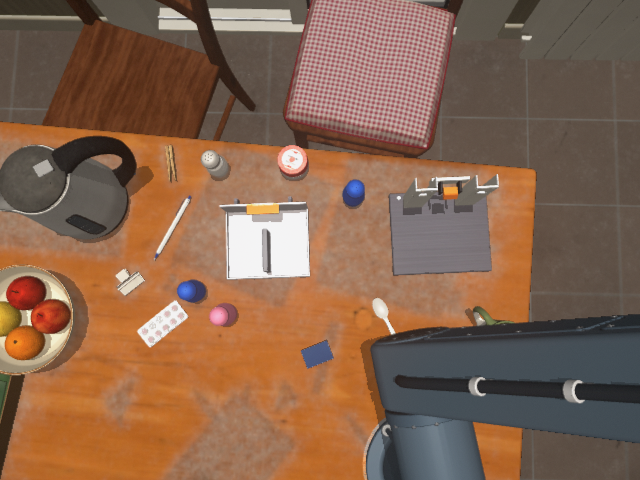

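The salt_shaker candidates are white (scene 211,268 / top 213,162), blue (253,348) and (327,230), and pink (293,352). The white one with the grey cap is the one meant. The shelf is at top (266,240), the rack at (440,210) and the cream pot at (293,160).

```bash
cat > cloud.py <<'E'
from h import *
def cloud(im):
    v,u=np.mgrid[0:480,0:640]; K=np.array(im["intrinsics"]);q=np.array(im["rotation"])
    from scipy.spatial.transform import Rotation as Ro
    R=Ro.from_quat(np.r_[q[1:],q[0]]).as_matrix(); d=im["z_map"]
    c=np.stack([(u-K[0,2])/K[0,0],-(v-K[1,2])/K[1,1],-np.ones_like(u)],-1)*d[...,None]
    P=c@R.T+np.array(im["position"]); P[d<=0]=np.nan; return P
def box(P,a,b): return P[np.all((P>a)&(P<b),-1)]
def rect(p):
    (cx,cy),(w,h),a=cv2.minAreaRect((p[:,:2]*1000).astype(np.float32)); return np.round([cx,cy,w,h,a],1),len(p)
E
python3 - <<'E'
from cloud import *
a=eyes.get_image("scene");b=eyes.get_image("top")
for n,im in(("s",a),("t",b)):
    P=cloud(im); np.save(f"pics/{n}.npy",P)
    print(n,"table",np.nanmedian(box(P,[.2,.1,-.03],[.35,.3,.03])[:,2]))
    print("shelf tray",rect(box(P,[.36,.2,.008],[.458,.4,.02])))
    p=box(P,[.37,.27,.040],[.448,.34,.058]); print("divider",rect(p),np.median(p,0))
    p=box(P,[.455,.18,.035],[.50,.38,.08]); print("back",rect(p),p[:,2].max()); 
    f=np.polyfit(p[:,1],p[:,0],1); print("line",f)
    p=box(P,[.46,-.13,.12],[.52,.07,.19]); print("uprights",rect(p),p[:,2].max(),np.polyfit(p[:,1],p[:,0],1))
    p=box(P,[.3,-.16,.006],[.46,.12,.02]); print("base",rect(p))
    p=box(P,[.5,.36,.03],[.6,.45,.1]); print("salt",rect(p),np.median(p,0),p[:,2].max())
    p=box(P,[.5,.2,.03],[.62,.3,.1]); print("pot",rect(p),np.median(p,0))
    k=6; 
fr=cv2.resize(b["frame"][140:300,180:520],None,fx=2.3,fy=2.3); cv2.imwrite("pics/c1.png",fr)
fr=cv2.resize(a["frame"][140:320,190:450],None,fx=3,fy=3); cv2.imwrite("pics/c2.png",fr)
E
```

```text
s table 0.0018775438640622477
shelf tray (array([409. , 302. , 165.6,  97.6,  89.9]), 417)
divider (array([400.8, 301.9,  61.2,  11.3,   1.2]), 169) [0.39999354 0.30342129 0.05243297]
back (array([471.9, 302.5,  33.6, 154.7,   4.4]), 875) 0.07491253896185557
line [-0.05885492  0.48992313]
uprights (array([499.6, -28.4,  34.5, 141.6,   7.3]), 954) 0.1784235221251863 [-0.0717773   0.49469665]
base (array([382. ,  -3.1, 158.9, 245.7,   1.7]), 2308)
salt (array([552.1, 403. ,  36.7,  40.3,  22.8]), 501) [0.5441401  0.40802269 0.06263867] 0.09314445023794538
pot (array([564. , 255.6,  56.9,  60.7,  58.4]), 501) [0.55591273 0.25875778 0.05102194]
t table 0.0003354303138496384
shelf tray (array([408.6, 300.9,  97.1, 163.6,   0.5]), 292)
divider (array([401.2, 300.7,  62.5,  11.1,   3.4]), 202) [0.40143545 0.29995104 0.05140424]
back (array([473.8, 302.3,  31.9, 154.4,   3.3]), 686) 0.07610514975137361
line [-0.05618466  0.48924856]
uprights (array([502.7, -28.6,  33.4, 137.3,   1.8]), 1041) 0.1757867022203482 [-0.07321014  0.49779929]
base (array([380.4, -26.9, 159.1, 242.6,   0. ]), 4983)
salt (array([554.4, 401.2,  36.2,  40.2,   7.5]), 508) [0.5508454  0.39712215 0.07791641] 0.09385021857129472
pot (array([566.3, 254.3,  56.2,  56.7,  83.9]), 764) [0.56394435 0.25421481 0.04991742]
```

View pics/c2.png

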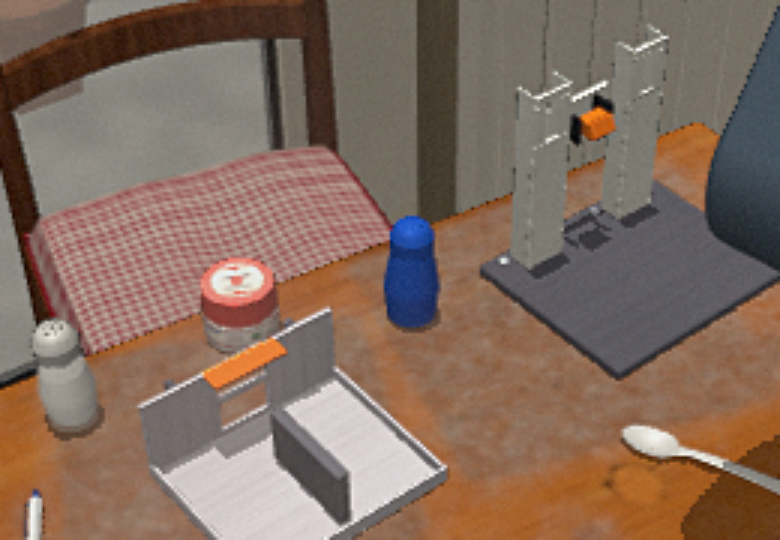

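```bash
cat > fit.py <<'E'
from cloud import *
from scipy.optimize import least_squares
def line(p): # x = a + b*(y-mean)
    y0=np.median(p[:,1]); f=lambda t:p[:,0]-t[0]-t[1]*(p[:,1]-y0)
    r=least_squares(f,[np.median(p[:,0]),0],loss='cauchy',f_scale=.0015)
    return np.round([r.x[0],y0,np.degrees(-np.arctan(r.x[1]))*-1],4),np.sum(abs(f(r.x))<.003),len(p)
def comp(P,a,b,m=30):
    M=np.all((P>a)&(P<b),-1).astype(np.uint8); n,L,s,c=cv2.connectedComponentsWithStats(M); i=1+np.argmax(s[1:,4]); return P[L==i]
E
python3 - <<'E'
from fit import *
for n in "st":
    P=np.load(f"pics/{n}.npy"); print(n)
    print("shelf face",line(box(P,[.458,.2,.02],[.485,.4,.066])))
    print("uprR face",line(box(P,[.47,-.10,.03],[.505,-.06,.12])),"L",line(box(P,[.47,0,.03],[.505,.04,.12])), "both",line(box(P,[.475,-.12,.03],[.505,.06,.16])))
    p=comp(P,[.28,-.2,.006],[.465,.12,.018]); print("base",rect(p))
    p=comp(P,[.30,.15,.007],[.458,.45,.02]); print("tray",rect(p))
    for nm,lo,hi in(("R",-.13,-.045),("L",-.015,.06)):
        p=box(P,[.475,lo,.10],[.505,hi,.18]); print(nm,np.round(np.percentile(p,[2,50,98],axis=0),3).tolist())
E
```

```text
s
shelf face (array([ 0.4722,  0.3271, -3.3441]), np.int64(750), 775)
uprR face (array([ 0.4927, -0.0741, -1.2007]), np.int64(326), 408) L (array([ 0.4859,  0.029 , -1.4162]), np.int64(354), 498) both (array([ 0.4883, -0.0091, -3.6881]), np.int64(998), 1533)
base (array([409.9, -30.1, 113. , 189.4,   1.2]), 2377)
tray (array([400.7, 300.8, 122.5, 162. ,   2.8]), 684)
R [[0.49, -0.097, 0.102], [0.494, -0.07, 0.137], [0.504, -0.057, 0.174]]
L [[0.483, -0.012, 0.102], [0.488, 0.029, 0.134], [0.504, 0.041, 0.174]]
t
shelf face (array([ 0.4759,  0.2761, -3.4418]), np.int64(233), 252)
uprR face (array([ 0.4933, -0.0701, -1.8143]), np.int64(195), 254) L (array([ 0.4865,  0.028 , -2.3287]), np.int64(183), 250) both (array([ 0.4901, -0.0265, -3.8343]), np.int64(624), 1043)
base (array([415.2, -34.2, 110.5, 190. ,   3.8]), 5203)
tray (array([401.7, 300.6, 117.8, 160.4,   3. ]), 373)
R [[0.492, -0.096, 0.104], [0.494, -0.072, 0.146], [0.504, -0.046, 0.174]]
L [[0.485, -0.013, 0.102], [0.489, 0.02, 0.141], [0.504, 0.04, 0.174]]
```

View pics/c1.png

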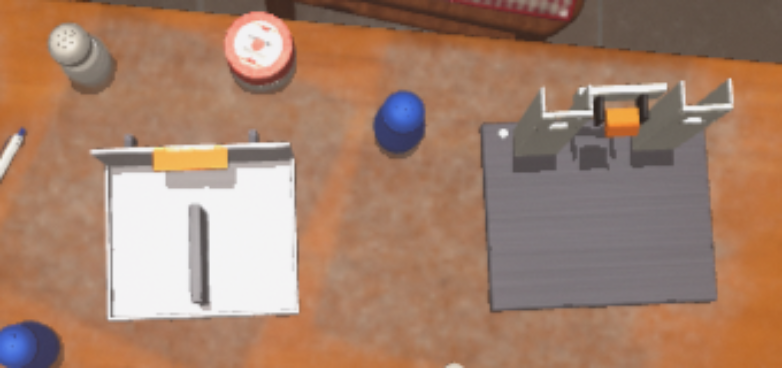

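```bash
cat > go.py <<'E'
import sys
from h import *
from scipy.spatial.transform import Rotation as Ro
def go(x,y,z,yaw=None):
    "tool shift in cm / turn deg from the measured pose to a world TCP pose"
    s=arm.get_state(); q=s["orientation"]; R=Ro.from_quat(np.r_[q[1:],q[0]]).as_matrix()
    cur=np.degrees(np.arctan2(R[1,0],R[0,0]))
    print(np.round(R.T@(np.array([x,y,z])-s["eef_pos"])*100,2),"turn",None if yaw is None else round(cur-yaw,2),"pos",np.round(s["eef_pos"],4),"yaw",round(cur,2),"tilt",np.round(R[:2,2],4))
def st():
    s=arm.get_state(); print(round(s["clock"],2),np.round(s["eef_pos"],4),np.round(s["ft_force"],1),round(s["opening"],3),round(s["grip_force"],1))
if __name__=="__main__": go(*map(float,sys.argv[1:]))
E
python3 go.py .48 -.15 .405 3.4; python3 go.py .46 .25 .405 3.4
python3 - <<'E'
from h import *
ims={n:eyes.get_image(n) for n in("scene","top")}
for l,z in(("slot_left",.146),("slot_right",.146),("catch_tip",.1115),("claw_left",.04),("claw_right",.04),("ledge",.07)):
    for n,im in ims.items():
        for r in nets.pinpoint(im,l)[:1]: print(l,n,round(r["p"],2),np.round(px2w(im,*r["at"],z=z),4))
E
```

```text
[ 3.831e+01 -2.992e+01 -3.000e-02] turn 19.62 pos [ 0.2444 -0.5752  0.4047] yaw 23.02 tilt [-0.  0.]
[ 5.211e+01 -6.752e+01 -3.000e-02] turn 19.62 pos [ 0.2444 -0.5752  0.4047] yaw 23.02 tilt [-0.  0.]
slot_left scene 0.84 [0.4915 0.0168 0.146 ]
slot_left top 0.77 [0.4879 0.0211 0.146 ]
slot_right scene 0.94 [ 0.4929 -0.0738  0.146 ]
slot_right top 0.72 [ 0.4846 -0.0811  0.146 ]
catch_tip scene 0.67 [ 0.48   -0.0269  0.1115]
catch_tip top 0.23 [0.5465 0.2424 0.1115]
claw_left scene 0.92 [0.4835 0.3543 0.04  ]
claw_left top 0.65 [0.4854 0.3594 0.04  ]
claw_right scene 0.76 [0.4918 0.2543 0.04  ]
claw_right top 0.84 [0.4922 0.263  0.04  ]
ledge scene 0.84 [0.4683 0.3113 0.07  ]
ledge top 0.65 [0.4729 0.3081 0.07  ]
```

```bash
python3 -m creep '[[3.8,-3,0,2],[7.6,-6,0,4],[11.5,-9,0,6],[15.3,-12,0,8],[19.1,-15,0,10],[23,-18,0,12],[26.8,-21,0,14],[30.6,-24,0,16],[34.5,-27,0,18],[38.3,-30,0,19.6],[40,-34.5,0,19.6],[41.6,-39,0,19.6]]' 0; python3 go.py .415 .3 .30 3.4
```

```text
clock: 3.2
eef_pos: [0.4753, -0.0517, 0.4048]
orientation: [0.0, 1.0, 0.03, 0.001]
ft_force: [0.3, -0.4, -0.4]
opening: 0.998
grip_force: 0.0
[ -3.93 -35.48  10.47] turn 0.03 pos [ 0.4753 -0.0517  0.4048] yaw 3.43 tilt [ 0.0011 -0.0002]
```

```bash
python3 -m creep '[[-0.4,-4.4,0,0],[-0.9,-8.8,0,0],[-1.3,-13.3,1,0],[-1.8,-17.8,3,0],[-2.2,-22.2,5,0],[-2.7,-26.5,7,0],[-3.1,-31,9,0],[-3.8,-35.5,10.5,0],[-3.8,-35.5,10.5,0],[-3.8,-35.5,10.5,0]]' 0; python3 go.py .413 .301 .195 3.4
python3 - <<'E'
from fit import *
im=eyes.get_image("scene"); P=cloud(im)
p=box(P,[.36,.27,.040],[.448,.34,.058]); print("divider",rect(p),np.median(p,0))
print("shelf face",line(box(P,[.458,.2,.02],[.485,.4,.066])))
cv2.imwrite("pics/a3.png",cv2.resize(im["frame"][100:400,150:450],None,fx=2,fy=2))
E
```

```text
clock: 4.2
eef_pos: [0.4152, 0.2994, 0.2994]
orientation: [0.0, 1.0, 0.031, -0.0]
ft_force: [-0.6, 0.2, 0.2]
opening: 1.003
grip_force: 0.0
[-0.21 -0.18 10.44] turn 0.2 pos [0.4152 0.2994 0.2994] yaw 3.6 tilt [-0.0006 -0.0007]
divider (array([396.8, 301. ,  73.1,  12.1,   4.8]), 202) [0.39411488 0.30352421 0.05222035]
shelf face (array([ 0.4722,  0.3285, -3.3891]), np.int64(759), 786)
```

```bash
python3 -m creep '[[-0.2,-0.2,3,0.2],[-0.2,-0.2,6,0.2],[-0.2,-0.2,8.5,0.2],[-0.2,-0.2,10,0.2],[-0.2,-0.2,10.4,0.2],[-0.2,-0.2,10.4,0.2]]' 0 && python3 -m creep '[[0,0,0,0],[0,0,0,0],[0,0,0,0],[0,0,0,0],[0,0,0,0],[0,0,0,0],[0,0,0,0],[0,0,0,0]]' 1 50; python3 go.py .413 .301 .195 3.4
```

```text
clock: 4.85
eef_pos: [0.4144, 0.2993, 0.196]
orientation: [0.0, 1.0, 0.027, 0.0]
ft_force: [0.3, 0.0, -0.1]
opening: 1.0
grip_force: 0.0
clock: 5.65
eef_pos: [0.4137, 0.3007, 0.1962]
orientation: [-0.0, 1.0, 0.028, 0.0]
ft_force: [-1.1, 1.2, 6.7]
opening: 0.107
grip_force: 50.3
[-0.07 -0.04  0.12] turn -0.17 pos [0.4137 0.3007 0.1962] yaw 3.23 tilt [0.0009 0.0006]
```

```bash
python3 -m creep '[[0,0,-1,0],[0,0,-3.5,0],[0,0,-7,0],[-0.5,0,-10,0],[-1.5,0,-12,0],[-1.5,0,-12,0],[-1.5,0,-12,0]]' 1 50
python3 - <<'E'
from fit import *
im=eyes.get_image("scene"); cv2.imwrite("pics/lift.png",im["frame"]); P=cloud(im)
s=arm.get_state(); z=s["eef_pos"]; print(z)
print("shelf face",line(box(P,[.44,.2,.14],[.475,.4,.186])))
p=comp(P,[.28,.2,.122],[.44,.4,.15]); print("tray",rect(p),np.median(p,0))
for l in("ledge","claw_left","claw_right"):
    for r in nets.pinpoint(im,l)[:2]: print(l,round(r["p"],2),r["at"],np.round(px2w(im,*r["at"]),4))
E
python3 go.py .40 -.03 .316 3.8
```

```text
clock: 6.35
eef_pos: [0.3982, 0.2994, 0.3156]
orientation: [0.0, 1.0, 0.028, -0.0]
ft_force: [-0.2, -0.8, -2.8]
opening: 0.106
grip_force: 49.2
[0.39837012 0.29935971 0.31491752]
shelf face (array([ 0.4552,  0.3546, -3.0792]), np.int64(480), 503)
tray (array([384.7, 297.7, 119.6, 162.8,   3.3]), 3210) [0.3736453  0.3108733  0.12567318]
ledge 0.62 [269.7, 220.5] [0.3871 0.3383 0.2476]
claw_left 0.83 [243.4, 237.8] [0.4539 0.3637 0.1731]
[-1.7  32.9  -0.13] turn -0.59 pos [0.3986 0.2994 0.3144] yaw 3.21 tilt [-0.0024 -0.0011]
```

View pics/lift.png

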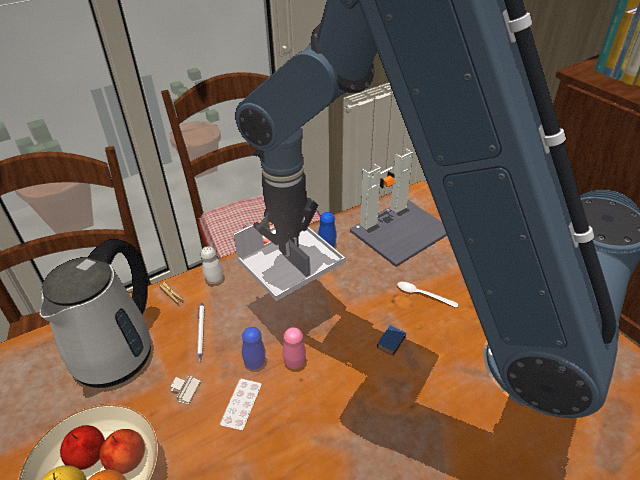

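```bash
python3 -m creep '[[-0.2,2,0,0],[-0.4,6,0,-0.1],[-0.7,10.5,0,-0.2],[-1,15,0,-0.3],[-1.3,19.5,0,-0.4],[-1.6,24,0,-0.5],[-2,28,0,-0.6],[-2.3,31,0,-0.6],[-2.5,33.2,0,-0.6],[-2.5,33.2,0,-0.6],[-2.5,33.2,0,-0.6]]'; python3 go.py .395 -.034 .289 3.8
python3 - <<'E'
from fit import *
for n in("scene","top"):
    im=eyes.get_image(n); cv2.imwrite(f"pics/near_{n}.png",im["frame"]); P=cloud(im)
    print("shelf face",line(box(P,[.43,-.13,.14],[.468,.08,.186])))
    p=comp(P,[.28,-.15,.122],[.44,.08,.15]); print("tray",rect(p))
    print("both",line(box(P,[.475,-.12,.03],[.505,.06,.16])))
    for l in("ledge","claw_left","claw_right","slot_left","slot_right"):
        for r in nets.pinpoint(im,l)[:1]: print(l,round(r["p"],2),np.round(r["at"]),np.round(px2w(im,*r["at"],z=.16 if "claw" in l else .146 if "slot" in l else .19),4))
a=cv2.imread("pics/near_scene.png")[120:300,270:470]; cv2.imwrite("pics/c3.png",cv2.resize(a,None,fx=3.3,fy=3.3))
E
```

```text
clock: 7.65
eef_pos: [0.3923, -0.0336, 0.3151]
orientation: [-0.0, 0.999, 0.032, -0.001]
ft_force: [-0.4, -0.3, -2.7]
opening: 0.104
grip_force: 49.4
[0.27 0.06 2.61] turn -0.09 pos [ 0.3923 -0.0336  0.3151] yaw 3.71 tilt [-0.0015  0.0009]
shelf face (array([ 0.4487,  0.0196, -4.0358]), np.int64(361), 379)
tray (array([408.3,  26.8,  74.3, 135.9,  49.8]), 728)
both (array([ 0.4858,  0.0312, -3.7484]), np.int64(449), 760)
ledge 0.82 [403. 165.] [ 0.4468 -0.0247  0.19  ]
claw_left 0.86 [380. 179.] [0.4689 0.0193 0.16  ]
claw_right 0.65 [411. 164.] [ 0.4729 -0.077   0.16  ]
slot_left 0.7 [378. 180.] [0.484  0.0111 0.146 ]
slot_right 0.98 [405. 164.] [ 0.4955 -0.0788  0.146 ]
  return _methods._mean(a, axis=axis, dtype=dtype,
  ret = ret.dtype.type(ret / rcount)
Traceback (most recent call last):
  File "fit.py", line 5, in line
    r=least_squares(f,[np.median(p[:,0]),0],loss='cauchy',f_scale=.0015)
ValueError: Initial guess is outside of provided bounds
```

```bash
python3 -m creep '[[0,0.1,1.3,0],[0,0.1,2.6,0],[0.5,0.1,2.6,0],[1.1,0.1,2.6,0],[1.7,0.1,2.6,0],[2,0.1,2.6,0],[2,0.1,2.6,0],[2,0.1,2.6,0]]'
python3 - <<'E'
from fit import *
from go import st
st()
im=eyes.get_image("scene"); cv2.imwrite("pics/near2.png",im["frame"])
cv2.imwrite("pics/c3.png",cv2.resize(im["frame"][120:300,270:470],None,fx=3.3,fy=3.3))
E
```

```text
clock: 8.8
eef_pos: [0.4123, -0.0329, 0.2899]
orientation: [0.0, 0.999, 0.033, 0.0]
ft_force: [-0.3, -0.3, -3.0]
opening: 0.109
grip_force: 49.4
8.8 [ 0.4123 -0.0329  0.2899] [-0.3 -0.3 -3. ] 0.109 49.4
```

View pics/c3.png

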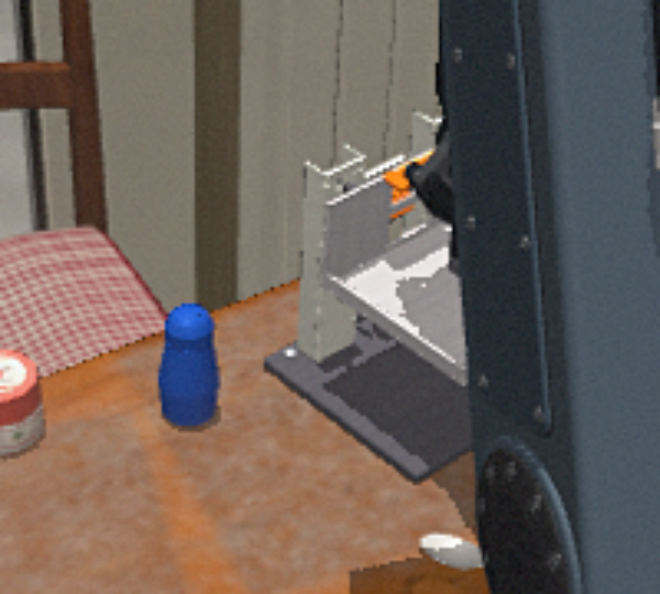

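```bash
python3 -m creep '[[0.3,0,0,0],[0.6,0,0,0],[0.6,0,0,0]]' && python3 -m creep '[[0.3,0,0,0],[0.6,0,0,0],[0.6,0,0,0]]'
```

```text
clock: 9.15
eef_pos: [0.4189, -0.0327, 0.2898]
orientation: [0.0, 0.999, 0.033, 0.001]
ft_force: [-0.6, 0.4, -2.4]
opening: 0.107
grip_force: 49.4
clock: 9.45
eef_pos: [0.4249, -0.0323, 0.2898]
orientation: [0.0, 0.999, 0.033, 0.001]
ft_force: [-0.1, -0.5, -2.3]
opening: 0.107
grip_force: 49.4
```

```bash
python3 -m creep '[[0.1,0,0,0],[0.2,0,0,0],[0.2,0,0,0]]' && python3 -m creep '[[0.1,0,0,0],[0.2,0,0,0],[0.2,0,0,0]]'
```

```text
clock: 9.75
eef_pos: [0.4256, -0.0319, 0.2896]
orientation: [-0.0, 0.999, 0.033, -0.001]
ft_force: [-2.9, -1.8, -1.2]
opening: 0.106
grip_force: 49.5
clock: 10.05
eef_pos: [0.4263, -0.0317, 0.2893]
orientation: [-0.001, 0.999, 0.034, -0.003]
ft_force: [-7.3, -3.9, -0.1]
opening: 0.11
grip_force: 49.8
```

```bash
python3 -m creep '[[-0.3,0,0,0],[-0.3,0,0.2,0],[-0.3,0,0.4,0],[-0.3,0,0.6,0],[-0.3,0,0.6,0]]' && python3 -m creep '[[0,0,0.2,0],[0,0,0.4,0],[0,0,0.4,0]]'
```

```text
clock: 10.55
eef_pos: [0.4244, -0.0319, 0.2834]
orientation: [-0.0, 0.999, 0.033, -0.001]
ft_force: [-5.0, -0.6, -0.4]
opening: 0.105
grip_force: 49.9
clock: 10.85
eef_pos: [0.424, -0.0318, 0.2795]
orientation: [-0.001, 0.999, 0.034, -0.002]
ft_force: [-7.9, -1.7, 2.3]
opening: 0.112
grip_force: 50.3
```

```bash
python3 -m creep '[[0,0,0.2,0],[0,0,0.2,0]]' && python3 -m creep '[[0,0,0.1,0],[0,0,0,0],[0,0,0,0],[0,0,0,0],[0,0,0,0]]' 0.35 && python3 -m creep '[[0,0,-2,0],[0,0,-5,0],[0,0,-9,0],[0,0,-11,0],[-4.5,0,-11,0],[-8,0,-11,0],[-8,0,-11,0]]' 1 ; python3 go.py .479 -.029 .3 3.8
python3 - <<'E'
from fit import *
for n in("scene","top"):
    im=eyes.get_image(n); cv2.imwrite(f"pics/rel_{n}.png",im["frame"]); P=cloud(im)
    for l in("ledge","claw_left","claw_right","slot_left","slot_right","catch_tip"):
        for r in nets.pinpoint(im,l)[:1]: print(n,l,round(r["p"],2),np.round(r["at"]),np.round(px2w(im,*r["at"]),4))
    cv2.imwrite(f"pics/c4{n}.png",cv2.resize(im["frame"][110:310,330:530],None,fx=2,fy=2))
cv2.imwrite("pics/c4.png",np.hstack([cv2.imread("pics/c4scene.png"),cv2.imread("pics/c4top.png")]))
E
```

```text
clock: 11.05
eef_pos: [0.4239, -0.0317, 0.2775]
orientation: [-0.001, 0.999, 0.033, -0.002]
ft_force: [-6.5, -0.9, 3.2]
opening: 0.11
grip_force: 50.4
clock: 11.55
eef_pos: [0.4256, -0.0322, 0.2778]
orientation: [0.0, 0.999, 0.033, 0.0]
ft_force: [-0.9, 0.2, -0.4]
opening: 0.653
grip_force: 0.0
clock: 12.25
eef_pos: [0.3408, -0.036, 0.3872]
orientation: [-0.001, 0.999, 0.033, -0.003]
ft_force: [0.1, 0.7, -0.9]
opening: -0.002
grip_force: 0.0
[13.88  0.23  8.64] turn -0.04 pos [ 0.3408 -0.036   0.3872] yaw 3.76 tilt [-0.0059  0.0025]
scene ledge 0.91 [392. 174.] [ 0.4765 -0.0241  0.1517]
scene claw_left 0.82 [368. 187.] [0.4737 0.046  0.1463]
scene claw_right 0.72 [401. 172.] [ 0.4695 -0.044   0.1518]
scene slot_left 0.95 [377. 180.] [0.4767 0.0211 0.1517]
scene slot_right 0.75 [405. 162.] [ 0.4943 -0.0783  0.1517]
scene catch_tip 0.43 [388. 187.] [ 1.0988 -0.5879 -0.4846]
top ledge 0.6 [453. 197.] [ 0.4801 -0.0274  0.1509]
top claw_left 0.83 [418. 194.] [0.4858 0.0295 0.1417]
top claw_right 0.79 [477. 192.] [ 0.4908 -0.0695  0.1439]
top slot_left 0.64 [424. 192.] [0.4878 0.0205 0.1488]
top slot_right 0.96 [484. 197.] [ 0.485  -0.0836  0.1325]
top catch_tip 0.65 [448. 195.] [ 0.4839 -0.0188  0.1496]
```

View pics/c4.png

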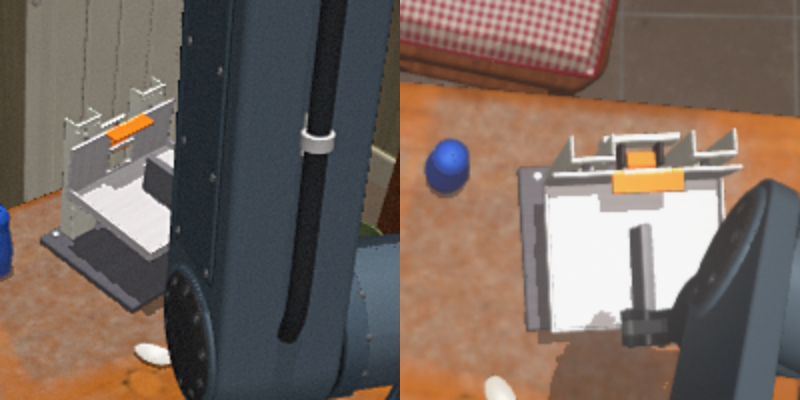

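```bash
python3 -m creep '[[4,0.1,0,0],[8,0.2,0,0],[11.5,0.2,1,0],[13.5,0.2,3,0],[13.5,0.2,4.5,0],[13.5,0.2,5,0],[13.5,0.2,5,0],[13.5,0.2,5,0]]' 1 40 && python3 -m creep '[[0,0,0.4,0],[0,0,0.8,0],[0,0,1.1,0],[0,0,1.1,0]]'; python3 go.py .476 -.029 .313 3.8
```

```text
clock: 13.75
eef_pos: [0.48, -0.0305, 0.3381]
orientation: [0.0, 0.999, 0.033, 0.0]
ft_force: [0.3, 0.2, 0.2]
opening: 0.001
grip_force: 0.0
clock: 14.15
eef_pos: [0.4801, -0.0304, 0.3264]
orientation: [-0.0, 0.999, 0.033, -0.0]
ft_force: [0.4, -0.5, -0.2]
opening: -0.001
grip_force: 0.0
[-0.39 -0.17  1.34] turn 0.01 pos [ 0.4801 -0.0304  0.3264] yaw 3.81 tilt [-0.0007  0.0002]
```

```bash
python3 -m creep '[[-0.3,-0.1,0,0],[-0.3,-0.1,0.2,0],[-0.3,-0.1,0.4,0],[-0.3,-0.1,0.4,0]]' && python3 -m creep '[[0,0,0.2,0],[0,0,0.4,0],[0,0,0.4,0]]' && python3 -m creep '[[0,0,0.2,0],[0,0,0.4,0],[0,0,0.4,0]]'
```

```text
clock: 14.55
eef_pos: [0.477, -0.0296, 0.3233]
orientation: [0.0, 0.999, 0.033, -0.0]
ft_force: [-1.8, 1.2, 6.7]
opening: 0.001
grip_force: 2.8
clock: 14.85
eef_pos: [0.4774, -0.0297, 0.319]
orientation: [0.0, 0.999, 0.033, 0.0]
ft_force: [-1.3, 0.3, 3.8]
opening: 0.003
grip_force: 1.8
clock: 15.15
eef_pos: [0.4772, -0.0296, 0.3143]
orientation: [-0.0, 0.999, 0.033, -0.0]
ft_force: [0.5, 0.6, 0.4]
opening: 0.0
grip_force: 0.0
```

```bash
python3 -m creep '[[0,0,0.2,0],[0,0,0.3,0],[0,0,0.4,0],[0,0,0.4,0]]' ; python3 -m creep '[[0,0,-2,0],[0,0,-6,0],[-4,0,-10,0],[-8,0,-11,0],[-8,-4,-11,0],[-8,-8,-11,0],[-8,-12,-11,0],[-8,-16,-11,0],[-8,-16,-11,0],[-8,-16,-11,0]]' 0
python3 - <<'E'
from fit import *
for n in("scene","top"):
    im=eyes.get_image(n); cv2.imwrite(f"pics/h_{n}.png",im["frame"]); P=cloud(im)
    for l in("ledge","catch_tip","divider"):
        for r in nets.pinpoint(im,l)[:1]: print(n,l,round(r["p"],2),np.round(r["at"]),np.round(px2w(im,*r["at"]),4))
    p=comp(P,[.34,-.13,.065],[.45,.07,.09]); print("tray",rect(p),np.median(p,0))
    p=box(P,[.5,.36,.03],[.6,.45,.1]); print("salt",rect(p),np.median(p,0)); p=box(P,[.5,.36,.075],[.6,.45,.1]); print("cap",rect(p))
    cv2.imwrite(f"pics/c5{n}.png",cv2.resize(im["frame"][120:270,350:500] if n=="scene" else im["frame"][160:310,370:520],None,fx=2.6,fy=2.6,interpolation=cv2.INTER_CUBIC))
cv2.imwrite("pics/c5.png",np.hstack([cv2.imread("pics/c5scene.png"),cv2.imread("pics/c5top.png")]))
E
python3 go.py .553 .402 .30 40
```

```text
clock: 15.55
eef_pos: [0.4771, -0.0296, 0.3126]
orientation: [0.0, 0.999, 0.034, 0.0]
ft_force: [-4.0, 1.4, 18.1]
opening: 0.002
grip_force: 9.9
clock: 16.55
eef_pos: [0.3864, 0.1254, 0.4204]
orientation: [0.0, 0.999, 0.035, -0.0]
ft_force: [-0.8, -0.7, -0.5]
opening: 0.997
grip_force: 0.0
scene ledge 0.66 [391. 179.] [ 0.4749 -0.0198  0.1388]
scene catch_tip 0.51 [391. 186.] [ 0.4835 -0.0306  0.1097]
scene divider 0.65 [415. 196.] [ 0.4596 -0.0883  0.0723]
tray (array([ 3.987e+02, -3.150e+01,  1.023e+02,  1.665e+02,  3.000e-01]), 1669) [ 0.3978498  -0.01219176  0.0726927 ]
salt (array([551.2, 405. ,  37.2,  37.3,  22. ]), 500) [0.54399293 0.40792939 0.06232488]
cap (array([553.6, 406. ,  31.6,  31. ,  23.5]), 180)
top ledge 0.69 [449. 200.] [0.3903 0.0723 0.5911]
top catch_tip 0.41 [449. 198.] [0.3916 0.0728 0.5908]
top divider 0.92 [452. 233.] [0.36   0.0742 0.61  ]
tray (array([405. , -86.6,  93.9,  55.1,   4.4]), 1425) [ 0.40707016 -0.09020315  0.07038406]
salt (array([554.8, 401.2,  36.8,  39.3,   3.8]), 510) [0.55117003 0.39736884 0.07678869]
cap (array([556.8, 403.5,  32.9,  32.2,   5.2]), 264)
[ 18.37 -26.68  12.07] turn -36.28 pos [0.387  0.1239 0.4207] yaw 3.72 tilt [-0.0001 -0.    ]
```

View pics/c5.png

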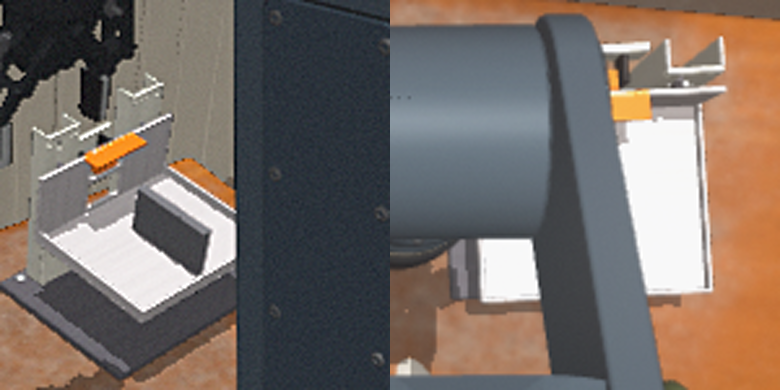

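```bash
python3 - <<'E'
import numpy as np
from cloud import box
for n in "st":
    P=np.load(f"pics/{n}.npy"); p=box(P,[.48,.2,.1],[.8,.6,.6]); print(n,len(p),np.percentile(p,[1,50,99],axis=0).round(2) if len(p) else "")
E
python3 go.py .555 .4045 .33 93.8
```

```text
s 965 [[0.48 0.54 0.1 ]
 [0.54 0.56 0.19]
 [0.56 0.6  0.22]]
t 2210 [[0.48 0.54 0.1 ]
 [0.53 0.58 0.18]
 [0.57 0.6  0.22]]
[ 18.59 -26.91   9.07] turn -90.08 pos [0.387  0.1239 0.4207] yaw 3.72 tilt [-0.0001 -0.    ]
```

```bash
python3 -m creep '[[1,-1.5,0,-4],[3,-4.5,0,-12],[5,-7.5,0,-20],[7,-10.5,0,-28.5],[9,-13.5,0,-37],[11,-16.5,0,-45.5],[13,-19.5,1,-54],[15,-22.5,3,-62.5],[17,-25,5,-71],[18.6,-26.9,7,-79.5],[18.6,-26.9,8.5,-88],[18.6,-26.9,9,-90]]' 0; python3 -m creep '[[0,0,0,0],[0,0,0,0]]' ; python3 go.py .555 .4045 .203 93.8
python3 - <<'E'
from fit import *
im=eyes.get_image("scene"); P=cloud(im); p=box(P,[.5,.36,.03],[.6,.45,.1]); print("salt",rect(p)); p=box(P,[.5,.36,.075],[.6,.45,.1]); print("cap",rect(p))
E
```

```text
clock: 18.15
eef_pos: [0.5545, 0.4053, 0.3275]
orientation: [-0.001, 0.682, 0.731, -0.002]
ft_force: [-0.6, 0.3, 0.3]
opening: 0.999
grip_force: 0.0
clock: 18.35
eef_pos: [0.5548, 0.4051, 0.3307]
orientation: [-0.0, 0.684, 0.73, -0.0]
ft_force: [0.1, -0.7, -0.2]
opening: 1.001
grip_force: 0.0
[-0.06  0.02 12.77] turn -0.07 pos [0.5548 0.4051 0.3307] yaw 93.73 tilt [-0.0001 -0.    ]
salt (array([550.5, 406.5,  39.4,  33.9,  45.3]), 498)
cap (array([553.2, 405.7,  31.1,  30.6,  19.2]), 181)
```

```bash
python3 -m creep '[[0,0,3,0],[0,0,6,0],[0,0,9,0],[0,0,11.5,0],[0,0,12.7,0],[0,0,12.7,0]]' 0 && python3 -m creep '[[0,0,0,0],[0,0,0,0],[0,0,0,0],[0,0,0,0],[0,0,0,0],[0,0,0,0]]' 1 30 && python3 -m creep '[[0,0,-1,0],[0,0,-4,0],[0,0,-8,0],[0,0,-12,0],[0,0,-14,0],[0,0,-14,0],[0,0,-14,0]]'; python3 go.py .42 .01 .34 93.8
python3 - <<'E'
from fit import *
im=eyes.get_image("scene"); P=cloud(im)
for l in("ledge","catch_tip"):
    for r in nets.pinpoint(im,l)[:1]: print(l,round(r["p"],2),np.round(r["at"]),np.round(px2w(im,*r["at"]),4))
p=comp(P,[.34,-.13,.065],[.45,.07,.09]); print("tray",rect(p),np.median(p,0)); p=box(P,[.35,-.06,.1],[.45,0,.13]);print("div",rect(p))
p=box(P,[.47,.33,.13],[.64,.47,.25]);print("salt",rect(p),p[:,2].min())
cv2.imwrite("pics/c6.png",cv2.resize(im["frame"][80:320,180:480],None,fx=2.5,fy=2.5,interpolation=cv2.INTER_CUBIC))
E
```

```text
clock: 19.0
eef_pos: [0.5541, 0.405, 0.2025]
orientation: [-0.0, 0.683, 0.73, -0.001]
ft_force: [0.2, 0.2, 0.3]
opening: 1.0
grip_force: 0.0
clock: 19.6
eef_pos: [0.5551, 0.4058, 0.2057]
orientation: [0.001, 0.683, 0.73, 0.002]
ft_force: [0.0, -0.5, 5.4]
opening: 0.455
grip_force: 30.1
clock: 20.3
eef_pos: [0.5539, 0.4053, 0.3434]
orientation: [-0.0, 0.683, 0.73, -0.0]
ft_force: [-0.4, -0.0, -2.4]
opening: 0.45
grip_force: 30.2
[-38.54 -15.99   0.37] turn 0.02 pos [0.5539 0.4053 0.3434] yaw 93.82 tilt [-0.0008 -0.0004]
ledge 0.88 [393. 175.] [0.088  0.3381 0.5082]
catch_tip 0.6 [375. 180.] [0.5009 0.0051 0.1318]
tray (array([398.4,  15. ,  74.7, 103. ,  89.9]), 792) [0.40518821 0.02059162 0.07270914]
div (array([0., 0., 0., 0., 0.]), 0)
salt (array([552.3, 402.7,  43.1, 119.6,  87.7]), 958) 0.1393875097828683
```

View pics/c6.png

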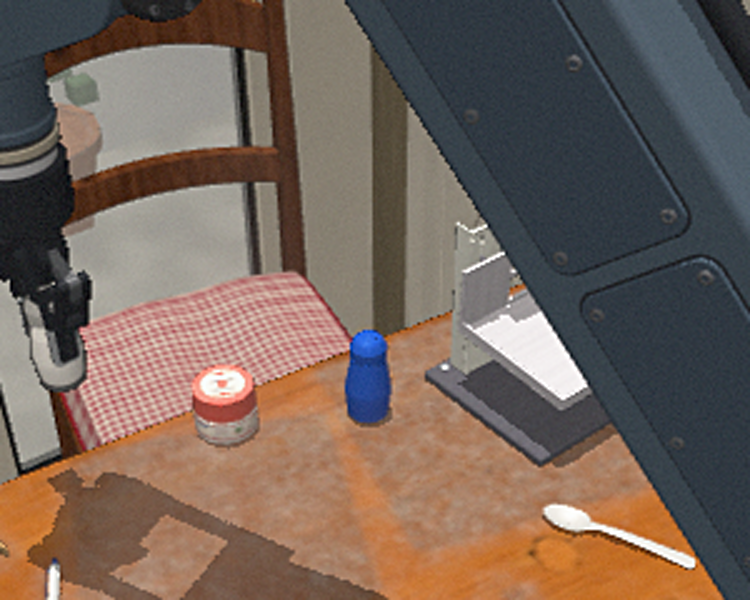

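```bash
python3 -m creep '[[-2,-1.3,0,0],[-6,-3.5,0,0],[-10.5,-5.5,0,0],[-15,-7.5,0,0],[-19.5,-9.5,0,0],[-24,-11.5,0,0],[-28.5,-13.5,0,0],[-33,-15.5,0,0],[-36.5,-16.8,0,0],[-38.6,-17,0,0],[-38.6,-17,0,0],[-38.6,-17,0,0]]' ; python3 go.py .4104 .0089 .285 93.8
python3 - <<'E'
from fit import *
for n in("scene","top"):
    im=eyes.get_image(n); P=cloud(im)
    for l in("ledge","divider","catch_tip","salt_shaker"):
        for r in nets.pinpoint(im,l)[:2]: print(n,l,round(r["p"],2),np.round(r["at"]),np.round(px2w(im,*r["at"]),4))
    p=comp(P,[.3,-.02,.065],[.47,.07,.09]); print("tray",rect(p),np.median(p,0))
    cv2.imwrite(f"pics/d{n}.png",im["frame"])
E
```

```text
clock: 21.65
eef_pos: [0.4104, 0.0088, 0.3431]
orientation: [-0.001, 0.684, 0.73, -0.0]
ft_force: [-0.0, 0.7, -0.9]
opening: 0.453
grip_force: 30.3
[0.   0.01 5.81] turn -0.08 pos [0.4104 0.0088 0.3431] yaw 93.72 tilt [-0.0016  0.0008]
scene ledge 0.8 [393. 178.] [0.4276 0.0192 0.1855]
scene divider 0.72 [411. 192.] [ 0.3911 -0.0023  0.1622]
scene salt_shaker 0.86 [253. 361.] [0.295  0.4464 0.0315]
scene salt_shaker 0.7 [328. 244.] [0.4855 0.148  0.0225]
tray (array([408.7,  15.8, 122.9,  71.8,   0.6]), 1033) [0.41252237 0.0189433  0.07299033]
top salt_shaker 0.85 [351. 197.] [0.4915 0.1421 0.0769]
top salt_shaker 0.67 [227. 314.] [0.2729 0.359  0.0822]
tray (array([410.7,  28.3, 119.6,  37.9,   3.7]), 1134) [0.41845643 0.03149976 0.07119976]
```

```bash
python3 -m creep '[[0,0,2,0],[0,0,4,0],[0,0,5.5,0],[0,0,6.1,0],[0,0,6.1,0]]' && python3 -m creep '[[0,0,0.1,0],[0,0,0.2,0],[0,0,0.2,0]]' && python3 -m creep '[[0,0,0.1,0],[0,0,0.15,0],[0,0,0.15,0]]'
```

```text
clock: 22.65
eef_pos: [0.4104, 0.009, 0.2822]
orientation: [-0.001, 0.683, 0.73, -0.0]
ft_force: [0.5, -0.3, -0.9]
opening: 0.451
grip_force: 30.3
clock: 22.95
eef_pos: [0.4107, 0.009, 0.2812]
orientation: [0.001, 0.683, 0.73, 0.0]
ft_force: [0.3, -0.1, -1.7]
opening: 0.455
grip_force: 30.3
clock: 23.25
eef_pos: [0.4105, 0.009, 0.2793]
orientation: [0.0, 0.683, 0.73, 0.0]
ft_force: [0.7, 0.8, -0.8]
opening: 0.45
grip_force: 30.3
```

```bash
python3 -m creep '[[0,0,0.1,0],[0,0,0.1,0]]' && python3 -m creep '[[0,0,0.1,0],[0,0,0.1,0]]'
```

```text
clock: 23.45
eef_pos: [0.4105, 0.009, 0.2781]
orientation: [-0.0, 0.683, 0.73, -0.0]
ft_force: [0.0, -0.2, -1.5]
opening: 0.446
grip_force: 30.3
clock: 23.65
eef_pos: [0.4105, 0.009, 0.2771]
orientation: [-0.0, 0.683, 0.73, -0.0]
ft_force: [0.0, -0.4, -2.4]
opening: 0.45
grip_force: 30.3
```

```bash
for i in 1 2; do python3 -m creep '[[0,0,0.1,0],[0,0,0.1,0]]'; done; python3 - <<'E'
from fit import *
im=eyes.get_image("scene"); P=cloud(im); cv2.imwrite("pics/c7.png",cv2.resize(im["frame"][120:280,300:460],None,fx=3.6,fy=3.6,interpolation=cv2.INTER_CUBIC))
E
```

```text
clock: 23.85
eef_pos: [0.4105, 0.009, 0.2762]
orientation: [0.0, 0.683, 0.73, 0.0]
ft_force: [1.0, -0.3, 0.7]
opening: 0.451
grip_force: 30.5
clock: 24.05
eef_pos: [0.4105, 0.0091, 0.2758]
orientation: [0.0, 0.683, 0.73, 0.0]
ft_force: [-1.5, 1.9, 8.4]
opening: 0.449
grip_force: 31.7
```

View pics/c7.png

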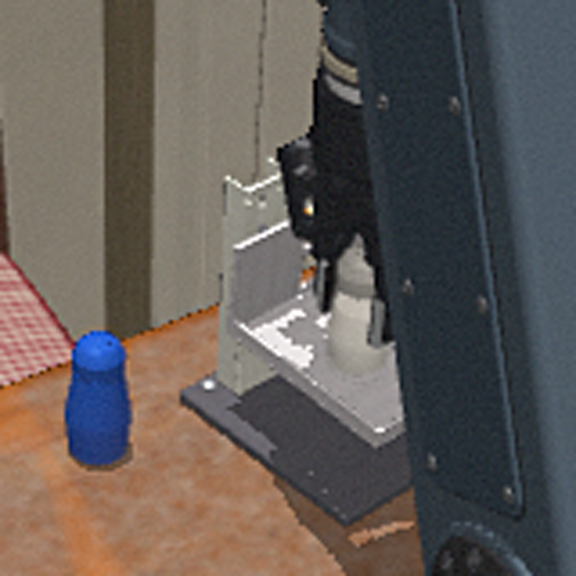

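```bash
python3 -m creep '[[0,0,-0.05,0],[0,0,-0.05,0],[0,0,-0.05,0],[0,0,-0.05,0],[0,0,-0.05,0]]' 0.35 && python3 -m creep '[[0,0,-1,0],[0,0,-3,0],[0,0,-6,0],[0,0,-10,0],[0,0,-14,0],[4,0,-14,0],[8.5,0,-14,0],[13,0,-14,0],[17,0,-14,0],[21,0,-14,0],[21,0,-14,0]]' && python3 -m creep '[[4,2,0,0],[8,4,0,0],[8,4,0,0],[8,4,0,0]]'
python3 - <<'E'
from fit import *
for n in("scene","top"):
    im=eyes.get_image(n); P=cloud(im)
    for l in("ledge","catch_tip","salt_shaker"):
        for r in nets.pinpoint(im,l)[:4]: print(n,l,round(r["p"],2),np.round(r["at"]),np.round(px2w(im,*r["at"]),4))
    p=box(P,[.36,-.02,.13],[.46,.04,.18]); print("salt",rect(p),p[:,2].max())
    for nm,a,b in(("ledge",[.46,-.06,.125],[.49,.0,.15]),("pot",[.5,.2,.03],[.62,.3,.1])): p=box(P,a,b); print(nm,len(p),np.median(p,0))
    cv2.imwrite(f"pics/e{n}.png",cv2.resize(im["frame"][110:260,330:480] if n=="scene" else im["frame"][150:300,370:520],None,fx=2.6,fy=2.6,interpolation=cv2.INTER_CUBIC))
cv2.imwrite("pics/e.png",np.hstack([cv2.imread("pics/escene.png"),cv2.imread("pics/etop.png")]))
E
```

```text
clock: 24.6
eef_pos: [0.4105, 0.009, 0.2756]
orientation: [-0.0, 0.683, 0.73, -0.0]
ft_force: [-0.8, -0.5, 0.1]
opening: 0.644
grip_force: 0.0
clock: 25.7
eef_pos: [0.3956, 0.222, 0.4157]
orientation: [-0.0, 0.681, 0.732, 0.001]
ft_force: [-1.2, -0.5, 0.4]
opening: 0.651
grip_force: 0.0
clock: 26.1
eef_pos: [0.4311, 0.3009, 0.4151]
orientation: [-0.0, 0.683, 0.731, -0.001]
ft_force: [-0.2, 0.0, -0.1]
opening: 0.651
grip_force: 0.0
scene ledge 0.7 [390. 176.] [ 0.484  -0.025   0.1401]
scene catch_tip 0.48 [391. 187.] [ 0.4834 -0.0306  0.1091]
scene salt_shaker 0.96 [292. 359.] [0.2554 0.389  0.0366]
scene salt_shaker 0.87 [252. 363.] [0.2959 0.4487 0.0263]
scene salt_shaker 0.66 [397. 219.] [0.3967 0.0237 0.0954]
scene salt_shaker 0.65 [325. 244.] [0.4913 0.1512 0.0196]
salt (array([402.6,   9.3,  31. ,  29.5,  79.9]), 250) 0.16441503616032016
ledge 167 [ 0.47459942 -0.02841301  0.14083091]
pot 501 [0.55673186 0.25915817 0.05068745]
top ledge 0.75 [453. 201.] [ 0.4752 -0.0302  0.1391]
top ledge 0.67 [426. 241.] [0.4039 0.0175 0.1552]
top catch_tip 0.61 [451. 200.] [ 0.4766 -0.0271  0.1394]
top salt_shaker 0.81 [352. 193.] [0.4959 0.1398 0.0846]
top salt_shaker 0.64 [425. 241.] [0.4038 0.0191 0.1538]
salt (array([406.7,   6.7,  33.3,  33.3,  63.2]), 353) 0.16232931282079988
ledge 410 [ 0.47672105 -0.02969113  0.13927111]
pot 769 [0.56419707 0.25420342 0.04992208]
```

View pics/e.png

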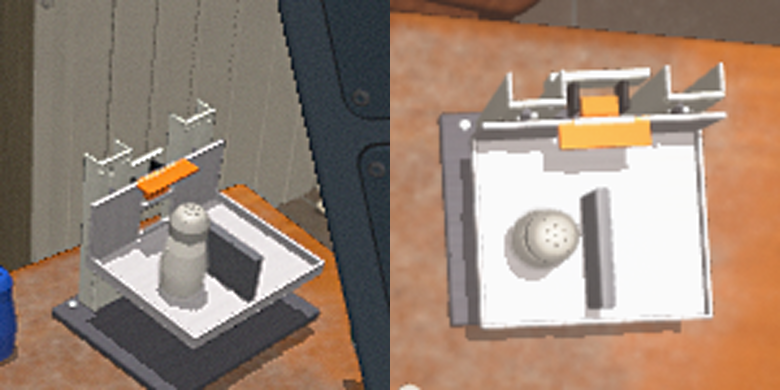

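The shaker stands upright on the shelf (left crop, 185,250). The ledge is at 140 mm, so the shelf is fully home, and the pot has not moved.

```bash
python3 -c "
from station import order; print(order.sign_off())"
```

```text
the job is handed in; nothing more can be done
None
```

The job is handed in at about 26 s. The shelf is hooked and pressed fully home (ledge at 140 mm, hard stop felt), with the catch judged sprung out from the shelf height and the camera views. The white salt shaker stands upright and released on the left of the divider, and the cream pot is where it was.

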